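Take one pot from the nested stack

TASK

Take just the top pot off the stack of green pots, for the next batch of stitch markers, and stand it upright in the middle of the round cork coaster; set it down, do not drop it. The other green pots must stay nested where they stand, and the orange pots must be left alone.

Things in the scene. Friction and masses are not known exactly. Their poses are not given: they have to be found in the camera images.
- green_top: The pot to move: top of three nested green pots (stack 158 mm tall). Stiff, open top, 82 mm tall, 40 g. Lower 44 mm: tapered body, 38 mm wide at the foot, 52 above. Then a straight collar, 60-62 mm outside, 38 mm high, 3 mm wall, to the white-edged rim. Origin: centre of its underside, z up its axis; round, so yaw is free. Only its collar shows; the collar's underside rests loosely on the next pot's rim.
- green_next: The green pot directly below, same shape and colour, its origin 38 mm below the top pot's at the start; its rim, 82 mm above its origin, meets the underside of the top pot's collar: fingers reaching lower would grip both. It stays, nested in the bottom green pot, which stands on the table.
- orange_top: The upper one of two nested orange pots of the same shape (stack 120 mm tall), bystanders to be left alone. Origin: centre of its underside.
- coaster: A round cork coaster, 110 mm diameter, 4 mm thick, fixed flat on the table. Origin at the centre of its underside, so its top is 4 mm above it. The green stack, the orange stack and the coaster stand in a row left to right in any order, at least 140 mm apart.

How it is judged:
On the way:
1. the top green pot is lifted clear out of the next one (z of green_top in the frame of green_next above 0.085 m and distance of green_next from where it was at the start of the episode below 0.02 m), for 0.1 s.
At the end, for the whole second after the job is handed in: The former top green pot stands upright (within 10 degrees) and at rest on the cork coaster, its centre within 20 mm of the coaster's; the next green pot is still nested within 20 mm of where it was and upright (within 10 degrees); the upper orange pot is within 20 mm of where it was (horizontal distance between green_top and coaster below 0.02 m and z of green_top in the frame of coaster between 0.001 and 0.008 m and angle between each of green_top, green_next's own z axis and vertical below 0.175 rad and linear speed of green_top below 0.02 m/s and distance of each of green_next, orange_top from where it was at the start of the episode below 0.02 m); the robot touches nothing.
It fails at once if the next green pot is dragged up or the stack pushed away (more than 20 mm) (distance of green_next from where it was at the start of the episode above 0.02 m).
It fails at once if the orange pots are disturbed (more than 20 mm) (distance of orange_top from where it was at the start of the episode above 0.02 m).
It fails at once if the top pot is dropped or thrown (away from its stack, more than 30 mm up and not held) (horizontal distance between green_top and green_next above 0.05 m and height (world z) of green_top above 0.035 m and contact force between green_top and the fingers below 0.02 N).
It also fails if it takes over 48 s, if anything falls off the work surface, if the arm or the gripper's body presses on something with over 40 N, if the wrist force passes 120 N, or if a joint passes its speed limit or range.

ROBOT

A 7-joint arm with a two-finger parallel gripper is mounted at the origin on the work surface. World frame = base frame: x ahead of the robot, y to its left, z up, the work surface at z = 0. Lengths are in m, angles in rad, forces in N, time in s.
With the tool pointing down it reaches from about 0.4 to 0.85 m from the base axis. Payload 10.4 kg.
Tool frame: the origin (TCP) lies on the centre line of the jaws, within the pads' length; the fingertips stand 19 mm ahead of it and the grasp point (between the pads) is the TCP; z points along the fingers, y is the line along which they close (so a half turn about z gives the same grasp; the last joint's range is limited). The gripper opens to 85 mm and grips with 20 to 120 N. Pads are 22 mm wide; open, the fingers measure 114 mm over their backs; the gripper's body (76 mm by 85 mm) begins 54 mm behind the grasp point. The pads swing forward as they close: fully open they stand 13 mm farther back than shut.
Start: joints at [-1.241, 0.332, -0.065, 1.46, 0.022, 1.35, -0.088], TCP at [0.216, 0.587, 0.25] pointing down, gripper open.
Joint ranges: [-2.6, 2.6], [-0.5, 2.12], [-1.47, 1.34], [0.16, 2.42], [-1.27, 4.41], [0.06, 2.06], [-2.6, 2.6]. Speed limits (rad/s): [2.22, 2.22, 2.79, 2.79, 3.14, 3.14, 3.14].

INTERFACE

Orientations are given as [roll, pitch, yaw] about the fixed x, y, z axes, in that order (R = Rz(yaw) Ry(pitch) Rx(roll)).
In Python, from rig import ctrl, viewer gives the robot as it stands.
- The arm moves only by the tool move_arm, never from a script. Its argument "motion" is a list of rows, each an object of numbers: "tx", "ty", "tz": the shift along the tool's x, y, z in cm; "ax", "ay", "az": the turn, a rotation vector about the tool's x, y, z in rad; "fingers": the opening in per cent of the stroke, from 0 (shut) to 100 (fully open). A call has exactly 5 rows; each row shifts and turns the commanded pose from where the row before left it, along the tool's axes as they then stand; what a row does not reach is not made up. A row lasts 1/12 s, in which the tool goes at most 41.7 mm and 7.16 degrees, less where a joint would pass 70% of its speed; a pose out of reach is approached as far as the arm can. A call with a gripper value outside its range is refused whole. The fingers move at their own pace and stop on an object; the grip force is fixed at half the most. Time passes only in rows, so rows that do not move let the fingers close, or fill a call up. It gives the time, the measured TCP pose, the force, the opening and the grip force at its end, in the units of the state.
- ctrl.get_state(): the state, without advancing time (a new reading comes with each control period).
- viewer.snapshot(name): name is "scene" or "top" or "wrist"; returns (picture, depth): 420x560x3 uint8, red, green, blue; 420x560 float32, m along the optical axis (not along the pixel's ray), 0 where there is no reading.
- viewer.get_calibration(name): a dict with "fovy" (degrees; the focal length in pixels is half the picture's height over the tangent of half this angle, whatever the lens; pixels are square), "cx", "cy" (the principal point, pixels), "k1" (the pictures are not rectified: a ray, as slopes to the right and down, at radius r is drawn at 1 + k1 r^2 times it, then the intrinsics apply), "R" (3x3) and "t" (3): a world point X has camera coordinates R X + t. Camera axes: x right, y down, z forward; pixel columns grow to the right and rows downward; lengths in m; the calibration is good to about 2 mm. A picture is of the moment at which its call begins: read the wrist's pose just before it. get_calibration takes no time and is no camera call; for the wrist camera it gives the pose at the moment of the call.
- ctrl.sign_off(): hands the job in; it is judged then, once.
Trained networks look in the newest picture that a camera, given by its name, has taken for a name from the list of things; names that differ only in an ending like _2 or _b are one class to them, and where a whole thing is asked for, a point or a joint stands for the part that bears it (a point fixed in the world has none). Each returns a list of dicts, best first, with "score" (0 to 1); they miss things now and then, are a little off and sometimes report something else, mostly with a low value. They report only what shows in the picture. A call takes as long as a camera call.
- viewer.spot_in(target, camera): "extent" ([centre column, centre row, width, height] in pixels, round what is visible of it).
The state is a dict: "time": time; "joint_pos": joint angles; "qd": joint speeds; "joint_torque": joint torques, N m; "eef_pos": TCP position; "ee_rot": TCP orientation; "ft_force": force on the tool from outside, world axes, zero at the start; "torque": the same for the moment, N m; "gripper_width": opening from 0.0 (shut) to 1.0 (fully open); "grasp_force": force on a finger pad.
Only numpy, scipy, OpenCV 4.12 (cv2) and the standard library are available. Lean on these libraries where they do the work, as an engineer would, in place of code of your own. Each camera call takes 0.05 s, during which the arm holds its last target. There are 200 camera calls.

## Working session

There is one attempt and no reset: what is moved stays moved. The work goes in short steps, Python scripts to look and compute and a tool call to move; the robot and the scene stay as the last step left them, time stands still between calls to the robot, and variables do not carry over. Pictures are saved under pics/ and viewed, at most 10 in all, crops included, and the job is handed in when it is done.

Besides the shell and the picture viewer there is one more tool, called after ">>>" as a command line: name --argument value ..., lists and objects as JSON in quotes. move_arm: Moves the arm, as the interface text tells. Its arguments: {"type":"object","properties":{"motion":{"type":"array","items":{"type":"object","properties":{"tx":{"type":"number"},"ty":{"type":"number"},"tz":{"type":"number"},"ax":{"type":"number"},"ay":{"type":"number"},"az":{"type":"number"},"fingers":{"type":"number"}}}}},"required":["motion"]}

```bash
mkdir -p pics
cat > h.py <<'E'
import numpy as np, cv2
from rig import ctrl, viewer
def snap(cam,name=None):
    c=viewer.get_calibration(cam); p,d=viewer.snapshot(cam)
    if name: cv2.imwrite(f'pics/{name}.png',p[:,:,::-1])
    return c,p,d
def cloud(c,d):
    h,w=d.shape; f=h/2/np.tan(np.radians(c['fovy'])/2)
    v,u=np.mgrid[:h,:w]; a=(u-c['cx'])/f; b=(v-c['cy'])/f
    x,y=a.copy(),b.copy()
    for _ in range(15):
        s=1+c['k1']*(x*x+y*y); x,y=a/s,b/s
    P=np.dstack([x*d,y*d,d])-np.array(c['t'])
    W=P@np.array(c['R']); W[d<=0]=np.nan
    return W
E
python3 - <<'E'
from h import *
s=ctrl.get_state(); print(s['time'],s['eef_pos'],s['ee_rot'],s['gripper_width'])
for cam in ['top','scene']:
    c,p,d=snap(cam,cam+'0'); W=cloud(c,d)
    for n in ['green_top','orange_top','coaster']:
        for r in viewer.spot_in(n,cam)[:2]:
            u,v,w,h=r['extent']; print(cam,n,round(r['score'],2),np.round(r['extent'],1),np.round(W[int(v),int(u)],3))
            q=W[int(v-h/2):int(v+h/2)+1,int(u-w/2):int(u+w/2)+1].reshape(-1,3); q=q[~np.isnan(q[:,0])]
            print('  zpercentiles',np.round(np.percentile(q[:,2],[1,50,90,99]),3))
E
```

```text
0.0 [0.21582533 0.58617539 0.24951271] [-3.14014706e+00  2.74490896e-05  2.78880523e+00] 0.9999273513416885
top green_top 0.77 [447.8 224.1  38.8  35.4] [ 0.47  -0.315  0.084]
  zpercentiles [-0.006  0.114  0.155  0.159]
top orange_top 0.94 [174.8 202.5  32.7  34.4] [0.537 0.259 0.055]
  zpercentiles [-0.006  0.07   0.117  0.121]
top coaster 0.8 [282.1 221.4  50.   47.6] [0.499 0.027 0.007]
  zpercentiles [-0.005  0.002  0.005  0.007]
scene green_top 0.87 [195.9  83.8  35.2  35.9] [ 0.478 -0.271  0.151]
  zpercentiles [-0.003  0.133  0.155  0.157]
scene orange_top 0.57 [414.4 260.7  53.   52.4] [0.505 0.247 0.071]
  zpercentiles [-0.003  0.089  0.118  0.12 ]
scene coaster 0.94 [304.  215.9  58.3  47.4] [0.499 0.032 0.004]
  zpercentiles [-0.003  0.002  0.003  0.004]
```

View picture.

Run:
```python
from h import *
c,p,d=snap('top','top1'); W=cloud(c,d)
hsv=cv2.cvtColor(p,cv2.COLOR_RGB2HSV)
def fit(m,n):
    P=W[m][:,:2]; P=P.astype(np.float32)
    print(n,len(P),cv2.minEnclosingCircle(P),P.mean(0))
X=W[...,0];Y=W[...,1];Z=W[...,2]
fit((abs(X-.47)<.08)&(abs(Y+.30)<.08)&(Z>.15)&(Z<.165),'green')
fit((abs(X-.53)<.08)&(abs(Y-.26)<.08)&(Z>.113)&(Z<.126),'orange')
print('coaster hsv',hsv[221,282],hsv[221,330])
m=np.abs(hsv.astype(int)-hsv[221,282].astype(int)).max(2)<22
m&=(abs(X-.5)<.08)&(abs(Y-.03)<.08); fit(m,'coaster')
ys,xs=np.nonzero(m);print(xs.min(),xs.max(),ys.min(),ys.max())
```

```text
green 242 ((0.46135976910591125, -0.29895317554473877), 0.03194475546479225) [ 0.46147683 -0.29856503]
orange 190 ((0.5238792300224304, 0.24645516276359558), 0.03127067908644676) [0.5246032 0.2462515]
coaster hsv [ 12 171 115] [ 16 135 140]
coaster 717 ((0.48212677240371704, 0.0329977422952652), 0.07316995412111282) [0.49532035 0.02720737]
247 312 200 247
```

View pics/top0.png

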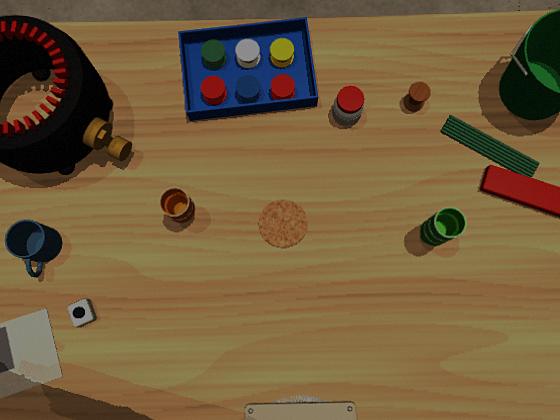

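View pics/scene0.png

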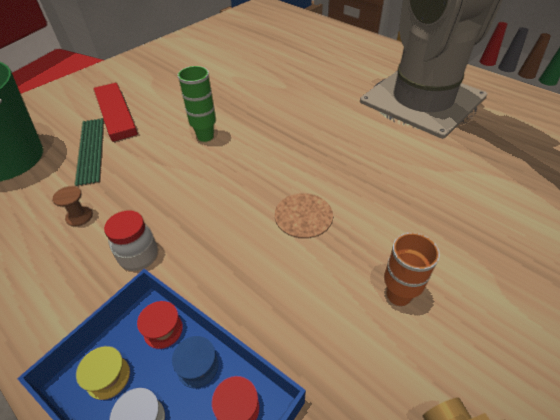

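The top view shows the green rim at about (450,222), the orange rim at (176,203) and the coaster at (283,223). The fitted rim radius (32 mm) and heights (158 and 120 mm) match the given sizes. I'll move over towards the middle of the row now.

>>> move_arm --motion '[{"tx": -3.4,"ty": -2.2,"tz": -0.4,"fingers": 100},{"tx": -3.4,"ty": -2.2,"tz": -0.4},{"tx": -3.4,"ty": -2.2,"tz": -0.4},{"tx": -3.4,"ty": -2.2,"tz": -0.4},{"tx": -3.4,"ty": -2.2,"tz": -0.4}]'

```text
validation failed for argument at $.mo...
```

>>> move_arm --motion '[{"tx": -3.4,"ty": -2.2},{"tx": -3.4,"ty": -2.2},{"tx": -3.4,"ty": -2.2},{"tx": -3.4,"ty": -2.2},{"tx": -3.4,"ty": -2.2}]'

```text
validation failed for argument at $.mo...
```

>>> move_arm --motion '[{"tx": -1.3,"ty": -3.7},{"tx": -1.3,"ty": -3.7},{"tx": -1.3,"ty": -3.7},{"tx": -1.3,"ty": -3.7},{"tx": -1.3,"ty": -3.7}]'

```text
validation failed for argument at $.mo...
```

>>> move_arm --motion '[{"tx": -3.4,"ty": -2.2,"tz": -0.4,"ax": 0,"ay": 0,"az": 0,"fingers": 100},{"tx": -3.4,"ty": -2.2,"tz": -0.4,"ax": 0,"ay": 0,"az": 0,"fingers": 100},{"tx": -3.4,"ty": -2.2,"tz": -0.4,"ax": 0,"ay": 0,"az": 0,"fingers": 100},{"tx": -3.4,"ty": -2.2,"tz": -0.4,"ax": 0,"ay": 0,"az": 0,"fingers": 100},{"tx": -3.4,"ty": -2.2,"tz": -0.4,"ax": 0,"ay": 0,"az": 0,"fingers": 100}]'

```text
time: 0.87
eef_pos: [0.3383, 0.4228, 0.2707]
ee_rot: [3.141, -0.0, 2.789]
ft_force: [1.0, 1.3, -0.6]
gripper_width: 1.004
grasp_force: 0.0
```

>>> move_arm --motion '[{"tx": -3.4,"ty": -2.2,"tz": 0,"ax": 0,"ay": 0,"az": 0,"fingers": 100},{"tx": -3.4,"ty": -2.2,"tz": 0,"ax": 0,"ay": 0,"az": 0,"fingers": 100},{"tx": -3.4,"ty": -2.2,"tz": 0,"ax": 0,"ay": 0,"az": 0,"fingers": 100},{"tx": -3.4,"ty": -2.2,"tz": 0,"ax": 0,"ay": 0,"az": 0,"fingers": 100},{"tx": -3.4,"ty": -2.2,"tz": 0,"ax": 0,"ay": 0,"az": 0,"fingers": 100}]'

```text
time: 1.28
eef_pos: [0.4598, 0.2608, 0.2707]
ee_rot: [3.141, 0.0, 2.789]
ft_force: [1.9, 1.2, 1.1]
gripper_width: 0.995
grasp_force: 0.0
```

>>> move_arm --motion '[{"tx": -1.3,"ty": -3.7,"tz": 0,"ax": 0,"ay": 0,"az": 0,"fingers": 100},{"tx": -1.3,"ty": -3.7,"tz": 0,"ax": 0,"ay": 0,"az": 0,"fingers": 100},{"tx": -1.3,"ty": -3.7,"tz": 0,"ax": 0,"ay": 0,"az": 0,"fingers": 100},{"tx": -1.3,"ty": -3.7,"tz": 0,"ax": 0,"ay": 0,"az": 0,"fingers": 100},{"tx": -1.3,"ty": -3.7,"tz": 0,"ax": 0,"ay": 0,"az": 0,"fingers": 100}]'

```text
time: 1.7
eef_pos: [0.4557, 0.0647, 0.2704]
ee_rot: [3.141, 0.0, 2.789]
ft_force: [0.8, -0.5, 0.3]
gripper_width: 1.001
grasp_force: 0.0
```

Run:
```python
from h import *
c,p,d=snap('wrist','w0'); W=cloud(c,d)
print(np.round(-np.array(c['R']).T@c['t'],3), np.round(c['R'],2))
for r in viewer.spot_in('coaster','wrist')[:2]:
    u,v,w,h=r['extent']; print(r, W[int(v),int(u)])
```

```text
[0.386 0.09  0.394] [[ 0.34  0.94  0.  ]
 [ 0.9  -0.33  0.29]
 [ 0.27 -0.1  -0.96]]
{'extent': [257.9, 213.4, 88.3, 79.6], 'score': 0.55} [0.49195821 0.02702686 0.00393641]
```

View pics/w0.png

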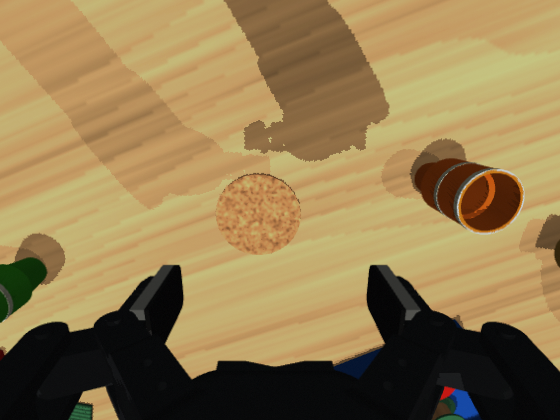

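>>> move_arm --motion '[{"tx": -1.3,"ty": -3.7,"tz": 0,"ax": 0,"ay": 0,"az": 0,"fingers": 100},{"tx": -1.3,"ty": -3.7,"tz": 0,"ax": 0,"ay": 0,"az": 0,"fingers": 100},{"tx": -1.3,"ty": -3.7,"tz": 0,"ax": 0,"ay": 0,"az": 0,"fingers": 100},{"tx": -1.3,"ty": -3.7,"tz": 0,"ax": 0,"ay": 0,"az": 0,"fingers": 100},{"tx": -1.3,"ty": -3.7,"tz": 0,"ax": 0,"ay": 0,"az": 0,"fingers": 100}]'

```text
time: 2.22
eef_pos: [0.4529, -0.131, 0.2706]
ee_rot: [3.141, 0.001, 2.789]
ft_force: [1.1, -0.6, -1.2]
gripper_width: 1.001
grasp_force: 0.0
```

The wrist view shows the coaster at (258,213), the orange stack at (490,200) and the green stack at the left edge. I'll go over the green stack.

>>> move_arm --motion '[{"tx": -1.3,"ty": -3.1,"tz": 0,"ax": 0,"ay": 0,"az": 0,"fingers": 100},{"tx": -1.3,"ty": -3.1,"tz": 0,"ax": 0,"ay": 0,"az": 0,"fingers": 100},{"tx": -1.3,"ty": -3.1,"tz": 0,"ax": 0,"ay": 0,"az": 0,"fingers": 100},{"tx": -1.3,"ty": -3.1,"tz": 0,"ax": 0,"ay": 0,"az": 0,"fingers": 100},{"tx": -1.3,"ty": -3.1,"tz": 0,"ax": 0,"ay": 0,"az": 0,"fingers": 100}]'

```text
time: 2.63
eef_pos: [0.4609, -0.2986, 0.2706]
ee_rot: [3.141, 0.001, 2.79]
ft_force: [0.3, 1.0, 0.9]
gripper_width: 1.002
grasp_force: 0.0
```

>>> move_arm --motion '[{"tx": 0,"ty": 0,"tz": 1,"ax": 0,"ay": 0,"az": 0,"fingers": 100},{"tx": 0,"ty": 0,"tz": 1,"ax": 0,"ay": 0,"az": 0,"fingers": 100},{"tx": 0,"ty": 0,"tz": 1,"ax": 0,"ay": 0,"az": 0,"fingers": 100},{"tx": 0,"ty": 0,"tz": 0,"ax": 0,"ay": 0,"az": 0,"fingers": 100},{"tx": 0,"ty": 0,"tz": 0,"ax": 0,"ay": 0,"az": 0,"fingers": 100}]'

```text
time: 3.05
eef_pos: [0.4608, -0.2959, 0.2397]
ee_rot: [3.141, -0.001, 2.791]
ft_force: [-0.9, 0.6, 0.3]
gripper_width: 1.0
grasp_force: 0.0
```

Run:
```python
from h import *
s=ctrl.get_state(); print(s['eef_pos'],s['ee_rot'])
c,p,d=snap('wrist','w1'); W=cloud(c,d)
X,Y,Z=W[...,0],W[...,1],W[...,2]
hsv=cv2.cvtColor(p,cv2.COLOR_RGB2HSV)
m=(abs(X-.46)<.05)&(abs(Y+.30)<.05)&(Z>.154)&(Z<.163)
P=W[m].astype(np.float32); print(len(P),cv2.minEnclosingCircle(P[:,:2]),np.percentile(P[:,2],[2,50,98]))
A=np.c_[2*P[:,:2],np.ones(len(P))]; q=np.linalg.lstsq(A,(P[:,:2]**2).sum(1),rcond=None)[0]; print(q[:2],np.sqrt(q[2]+q[0]**2+q[1]**2))
```

```text
[ 0.46078106 -0.29585906  0.23965691] [ 3.14081034e+00 -1.33009269e-03  2.79087254e+00]Traceback (most recent call last):
  File "<stdin>", line 7, in <module>
cv2.error: OpenCV(4.12.0) /io/opencv/modules/imgproc/src/shapedescr.cpp:201: error: (-215:Assertion failed) count >= 0 && (depth == CV_32F || depth == CV_32S) in function 'minEnclosingCircle'
```

View pics/w1.png

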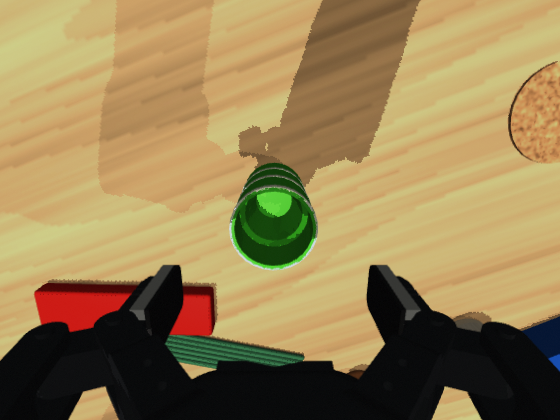

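The green rim is centred near (274,228), spanning columns 231–318 and rows 187–270. Depth is missing at this range, so I'll intersect the rays with the rim plane.

```bash
cat >> h.py <<'E'
def plane(c,uv,z,h=420):
    f=h/2/np.tan(np.radians(c['fovy'])/2)
    a=(np.array(uv,float)-[c['cx'],c['cy']])/f; x=a.copy()
    for _ in range(15): x=a/(1+c['k1']*(x**2).sum(1,keepdims=True))
    R=np.array(c['R']); o=-R.T@np.array(c['t']); r=np.c_[x,np.ones(len(x))]@R
    return o+r*((z-o[2])/r[:,2])[:,None]
E
python3 - <<'E'
from h import *
c=viewer.get_calibration('wrist')
p=cv2.imread('pics/w1.png')
print(np.round(plane(c,[[231,228],[318,228],[274.5,270],[274.5,187]],.158),4))
c,p,d=snap('wrist'); W=cloud(c,d); q=W[180:275,225:322].reshape(-1,3); print(np.isnan(q[:,0]).mean(), np.nanpercentile(q[:,2],[1,50,99]) if not np.isnan(q).all() else '')
E
```

```text
[[ 0.4511 -0.325   0.158 ]
 [ 0.4718 -0.2684  0.158 ]
 [ 0.4917 -0.3078  0.158 ]
 [ 0.4342 -0.2868  0.158 ]]
0.0033640803038524143 [-0.00122366  0.11070989  0.15904477]
```

Measured diameters are 60–61 mm, centred at (0.462, −0.297), so the tool is aligned to about 1 mm. I'll descend to TCP z≈0.147.

>>> move_arm --motion '[{"tx": 0,"ty": -0.1,"tz": 2,"ax": 0,"ay": 0,"az": 0,"fingers": 100},{"tx": -0.1,"ty": 0,"tz": 2,"ax": 0,"ay": 0,"az": 0,"fingers": 100},{"tx": 0,"ty": 0,"tz": 2,"ax": 0,"ay": 0,"az": 0,"fingers": 100},{"tx": 0,"ty": 0,"tz": 2,"ax": 0,"ay": 0,"az": 0,"fingers": 100},{"tx": 0,"ty": 0,"tz": 1.3,"ax": 0,"ay": 0,"az": 0,"fingers": 100}]'

```text
time: 3.57
eef_pos: [0.4612, -0.2979, 0.1461]
ee_rot: [3.141, -0.0, 2.79]
ft_force: [-0.5, 1.0, -0.4]
gripper_width: 0.999
grasp_force: 0.0
```

>>> move_arm --motion '[{"tx": 0,"ty": 0,"tz": 0,"ax": 0,"ay": 0,"az": 0,"fingers": 85},{"tx": 0,"ty": 0,"tz": 0,"ax": 0,"ay": 0,"az": 0,"fingers": 78},{"tx": 0,"ty": 0,"tz": 0,"ax": 0,"ay": 0,"az": 0,"fingers": 74},{"tx": 0,"ty": 0,"tz": 0,"ax": 0,"ay": 0,"az": 0,"fingers": 70},{"tx": 0,"ty": 0,"tz": 0,"ax": 0,"ay": 0,"az": 0,"fingers": 66}]'

```text
time: 3.98
eef_pos: [0.4624, -0.2991, 0.1491]
ee_rot: [3.141, 0.003, 2.789]
ft_force: [-1.9, 1.7, 7.8]
gripper_width: 0.689
grasp_force: 63.3
```

>>> move_arm --motion '[{"tx": 0,"ty": 0,"tz": 0,"ax": 0,"ay": 0,"az": 0,"fingers": 50},{"tx": 0,"ty": 0,"tz": 0,"ax": 0,"ay": 0,"az": 0,"fingers": 50},{"tx": 0,"ty": 0,"tz": 0,"ax": 0,"ay": 0,"az": 0,"fingers": 50},{"tx": 0,"ty": 0,"tz": 0,"ax": 0,"ay": 0,"az": 0,"fingers": 50},{"tx": 0,"ty": 0,"tz": 0,"ax": 0,"ay": 0,"az": 0,"fingers": 50}]'

```text
time: 4.4
eef_pos: [0.4623, -0.299, 0.1491]
ee_rot: [3.141, 0.003, 2.789]
ft_force: [-1.1, 0.1, 7.1]
gripper_width: 0.693
grasp_force: 63.3
```

Gripped at 0.69 opening with the tips around z=0.130, above the next pot's rim. The 7 N is the pads pressing the pot down as they swing forward. Next is a gentle lift.

>>> move_arm --motion '[{"tx": 0,"ty": 0,"tz": -0.5,"ax": 0,"ay": 0,"az": 0,"fingers": 50},{"tx": 0,"ty": 0,"tz": -0.5,"ax": 0,"ay": 0,"az": 0,"fingers": 50},{"tx": 0,"ty": 0,"tz": -0.5,"ax": 0,"ay": 0,"az": 0,"fingers": 50},{"tx": 0,"ty": 0,"tz": 0,"ax": 0,"ay": 0,"az": 0,"fingers": 50},{"tx": 0,"ty": 0,"tz": 0,"ax": 0,"ay": 0,"az": 0,"fingers": 50}]'

```text
time: 4.82
eef_pos: [0.4614, -0.2988, 0.1627]
ee_rot: [3.141, 0.001, 2.789]
ft_force: [0.5, 0.5, 0.1]
gripper_width: 0.689
grasp_force: 64.3
```

Run:
```python
from h import *
s=ctrl.get_state(); print(s['eef_pos'],s['ft_force'],s['gripper_width'])
c,p,d=snap('scene','s1')
cv2.imwrite('pics/s1c.png',cv2.resize(p[20:170,100:300,::-1],None,fx=4,fy=4,interpolation=cv2.INTER_CUBIC))
```

```text
[ 0.46139135 -0.29877204  0.16272525] [0.49844128 0.46825672 0.14796999] 0.6887592684368774
```

View pics/s1c.png

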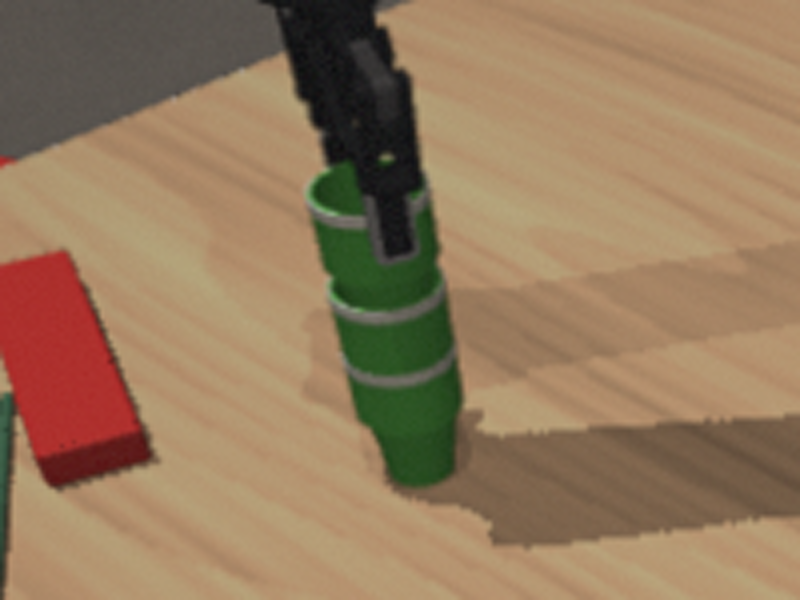

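The crop shows the top pot rising alone: a gap has opened under its collar, and the two lower pots remain standing and upright. Lift on.

>>> move_arm --motion '[{"tx": 0,"ty": 0,"tz": -1.2,"ax": 0,"ay": 0,"az": 0,"fingers": 50},{"tx": 0,"ty": 0,"tz": -1.8,"ax": 0,"ay": 0,"az": 0,"fingers": 50},{"tx": 0,"ty": 0,"tz": -2,"ax": 0,"ay": 0,"az": 0,"fingers": 50},{"tx": 0,"ty": 0,"tz": -2,"ax": 0,"ay": 0,"az": 0,"fingers": 50},{"tx": 0,"ty": 0,"tz": -1.5,"ax": 0,"ay": 0,"az": 0,"fingers": 50}]'

```text
time: 5.28
eef_pos: [0.4612, -0.2991, 0.2495]
ee_rot: [-3.142, 0.001, 2.788]
ft_force: [-0.0, -0.7, 0.2]
gripper_width: 0.687
grasp_force: 64.4
```

>>> move_arm --motion '[{"tx": 0,"ty": 0,"tz": 0,"ax": 0,"ay": 0,"az": 0,"fingers": 50},{"tx": 0.4,"ty": 1.5,"tz": 0,"ax": 0,"ay": 0,"az": 0,"fingers": 50},{"tx": 0.8,"ty": 3,"tz": 0,"ax": 0,"ay": 0,"az": 0,"fingers": 50},{"tx": 0.8,"ty": 3.2,"tz": 0,"ax": 0,"ay": 0,"az": 0,"fingers": 50},{"tx": 0.8,"ty": 3.2,"tz": 0,"ax": 0,"ay": 0,"az": 0,"fingers": 50}]'

```text
time: 5.7
eef_pos: [0.4721, -0.1858, 0.2471]
ee_rot: [-3.141, -0.0, 2.787]
ft_force: [0.1, 0.4, -0.8]
gripper_width: 0.686
grasp_force: 64.4
```

>>> move_arm --motion '[{"tx": 0.8,"ty": 3.2,"tz": 0,"ax": 0,"ay": 0,"az": 0,"fingers": 50},{"tx": 0.8,"ty": 3.2,"tz": 0,"ax": 0,"ay": 0,"az": 0,"fingers": 50},{"tx": 0.8,"ty": 3.2,"tz": 0,"ax": 0,"ay": 0,"az": 0,"fingers": 50},{"tx": 0.8,"ty": 3.2,"tz": 0,"ax": 0,"ay": 0,"az": 0,"fingers": 50},{"tx": 0.8,"ty": 3,"tz": 0,"ax": 0,"ay": 0,"az": 0,"fingers": 50}]'

```text
time: 6.12
eef_pos: [0.4893, -0.0228, 0.2472]
ee_rot: [3.141, -0.0, 2.789]
ft_force: [-0.4, -0.7, 0.4]
gripper_width: 0.688
grasp_force: 64.4
```

>>> move_arm --motion '[{"tx": 0.8,"ty": 2.5,"tz": 1,"ax": 0,"ay": 0,"az": 0,"fingers": 50},{"tx": 0.3,"ty": 1.5,"tz": 1.5,"ax": 0,"ay": 0,"az": 0,"fingers": 50},{"tx": 0,"ty": 0.4,"tz": 1.5,"ax": 0,"ay": 0,"az": 0,"fingers": 50},{"tx": 0,"ty": 0,"tz": 1.5,"ax": 0,"ay": 0,"az": 0,"fingers": 50},{"tx": 0,"ty": 0,"tz": 0,"ax": 0,"ay": 0,"az": 0,"fingers": 50}]'

```text
time: 6.53
eef_pos: [0.4928, 0.0206, 0.1895]
ee_rot: [-3.139, -0.004, 2.79]
ft_force: [-0.8, -0.4, -0.6]
gripper_width: 0.69
grasp_force: 64.5
```

Run:
```python
from h import *
s=ctrl.get_state(); print(s['time'],s['eef_pos'],s['ee_rot'],s['ft_force'],s['gripper_width'],s['grasp_force'])
for cam in ['top','wrist','scene']:
    c,p,d=snap(cam,cam+'2')
    if cam!='top':
        pass
a=cv2.imread('pics/wrist2.png'); b=cv2.imread('pics/scene2.png')[60:340,100:473]
b=cv2.resize(b,(400,300)); a=cv2.resize(a,(400,300)); cv2.imwrite('pics/both2.png',np.hstack([a,b]))
# coaster from first (unobstructed) top picture, ray-plane z=4 mm
for cam in ['top','scene']:
    c=viewer.get_calibration(cam); p=cv2.imread(f'pics/{cam}0.png'); r={'top':(282,221),'scene':(304,216)}[cam]
    hsv=cv2.cvtColor(p,cv2.COLOR_BGR2HSV); g=np.zeros(p.shape[:2],np.uint8); 
    mask=np.full(p.shape[:2],cv2.GC_BGD,np.uint8); cv2.circle(mask,r,36,cv2.GC_PR_BGD,-1); cv2.circle(mask,r,24,cv2.GC_PR_FGD,-1); cv2.circle(mask,r,16,cv2.GC_FGD,-1)
    cv2.grabCut(p,mask,None,np.zeros((1,65)),np.zeros((1,65)),5,cv2.GC_INIT_WITH_MASK)
    ys,xs=np.nonzero((mask==1)|(mask==3)); P=plane(c,np.c_[xs,ys],.004)[:,:2].astype(np.float32).copy()
    print(cam,P.mean(0),cv2.minEnclosingCircle(P))
```

```text
6.5333 [0.49279538 0.02057995 0.18951549] [-3.13865043 -0.00380494  2.78962743] [-0.83606763 -0.43092209 -0.58353129] 0.6900234873048432 64.46065487122979
top [0.49428537 0.02579094] ((0.49443766474723816, 0.025501251220703125), 0.055628206580877304)
scene [0.5001982  0.03191446] ((0.4988422095775604, 0.030106045305728912), 0.05688576400279999)
```

View pics/both2.png

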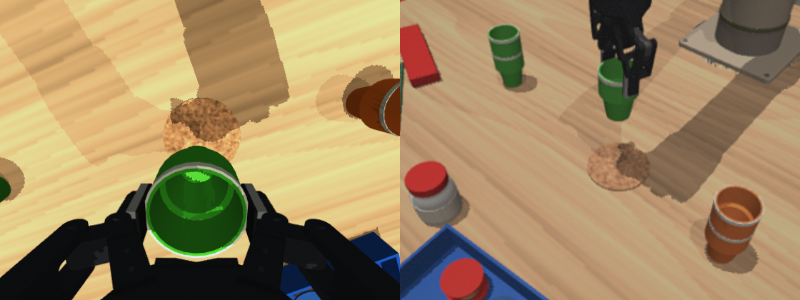

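The wrist half shows the pot upright in the jaws above the coaster. The scene half shows the other two green pots and the orange stack untouched. I'll shift 0.8 cm along tool y and descend.

>>> move_arm --motion '[{"tx": 0,"ty": 0.4,"tz": 2,"ax": 0,"ay": 0,"az": 0,"fingers": 50},{"tx": 0,"ty": 0.4,"tz": 2.5,"ax": 0,"ay": 0,"az": 0,"fingers": 50},{"tx": 0,"ty": 0,"tz": 2.5,"ax": 0,"ay": 0,"az": 0,"fingers": 50},{"tx": 0,"ty": 0,"tz": 2,"ax": 0,"ay": 0,"az": 0,"fingers": 50},{"tx": 0,"ty": 0,"tz": 0.8,"ax": 0,"ay": 0,"az": 0,"fingers": 50}]'

```text
time: 7.1
eef_pos: [0.4965, 0.0276, 0.0929]
ee_rot: [-3.141, -0.002, 2.788]
ft_force: [-0.6, -0.4, -0.7]
gripper_width: 0.686
grasp_force: 64.4
```

>>> move_arm --motion '[{"tx": 0,"ty": 0,"tz": 0,"ax": 0,"ay": 0,"az": 0,"fingers": 50},{"tx": 0,"ty": 0,"tz": 0.2,"ax": 0,"ay": 0,"az": 0,"fingers": 50},{"tx": 0,"ty": 0,"tz": 0.2,"ax": 0,"ay": 0,"az": 0,"fingers": 50},{"tx": 0,"ty": 0,"tz": 0.2,"ax": 0,"ay": 0,"az": 0,"fingers": 50},{"tx": 0,"ty": 0,"tz": 0,"ax": 0,"ay": 0,"az": 0,"fingers": 50}]'

```text
time: 7.52
eef_pos: [0.4976, 0.028, 0.0888]
ee_rot: [3.141, 0.001, 2.789]
ft_force: [0.2, -0.1, -1.9]
gripper_width: 0.692
grasp_force: 64.4
```

>>> move_arm --motion '[{"tx": 0,"ty": 0,"tz": 0.2,"ax": 0,"ay": 0,"az": 0,"fingers": 50},{"tx": 0,"ty": 0,"tz": 0.2,"ax": 0,"ay": 0,"az": 0,"fingers": 50},{"tx": 0,"ty": 0,"tz": 0.2,"ax": 0,"ay": 0,"az": 0,"fingers": 50},{"tx": 0,"ty": 0,"tz": 0.1,"ax": 0,"ay": 0,"az": 0,"fingers": 50},{"tx": 0,"ty": 0,"tz": 0,"ax": 0,"ay": 0,"az": 0,"fingers": 50}]'

```text
time: 7.93
eef_pos: [0.4971, 0.0279, 0.081]
ee_rot: [-3.141, -0.0, 2.789]
ft_force: [0.0, 0.7, -0.5]
gripper_width: 0.692
grasp_force: 64.4
```

>>> move_arm --motion '[{"tx": 0,"ty": 0,"tz": 0.1,"ax": 0,"ay": 0,"az": 0,"fingers": 50},{"tx": 0,"ty": 0,"tz": 0.1,"ax": 0,"ay": 0,"az": 0,"fingers": 50},{"tx": 0,"ty": 0,"tz": 0.1,"ax": 0,"ay": 0,"az": 0,"fingers": 50},{"tx": 0,"ty": 0,"tz": 0,"ax": 0,"ay": 0,"az": 0,"fingers": 50},{"tx": 0,"ty": 0,"tz": 0,"ax": 0,"ay": 0,"az": 0,"fingers": 50}]'

```text
time: 8.35
eef_pos: [0.4972, 0.0279, 0.0782]
ee_rot: [-3.142, -0.0, 2.789]
ft_force: [0.5, 0.3, -0.4]
gripper_width: 0.693
grasp_force: 64.4
```

>>> move_arm --motion '[{"tx": 0,"ty": 0,"tz": 0.1,"ax": 0,"ay": 0,"az": 0,"fingers": 50},{"tx": 0,"ty": 0,"tz": 0.1,"ax": 0,"ay": 0,"az": 0,"fingers": 50},{"tx": 0,"ty": 0,"tz": 0,"ax": 0,"ay": 0,"az": 0,"fingers": 50},{"tx": 0,"ty": 0,"tz": 0,"ax": 0,"ay": 0,"az": 0,"fingers": 50},{"tx": 0,"ty": 0,"tz": 0,"ax": 0,"ay": 0,"az": 0,"fingers": 50}]'

```text
time: 8.77
eef_pos: [0.4976, 0.0279, 0.0771]
ee_rot: [3.141, 0.0, 2.789]
ft_force: [-2.6, -0.6, 10.8]
gripper_width: 0.687
grasp_force: 65.5
```

Contact: 11 N upward at the expected height (0.077). I'll release gradually, keeping the height, then rise.

>>> move_arm --motion '[{"tx": 0,"ty": 0,"tz": 0,"ax": 0,"ay": 0,"az": 0,"fingers": 72},{"tx": 0,"ty": 0,"tz": 0,"ax": 0,"ay": 0,"az": 0,"fingers": 78},{"tx": 0,"ty": 0,"tz": 0,"ax": 0,"ay": 0,"az": 0,"fingers": 86},{"tx": 0,"ty": 0,"tz": 0,"ax": 0,"ay": 0,"az": 0,"fingers": 100},{"tx": 0,"ty": 0,"tz": 0,"ax": 0,"ay": 0,"az": 0,"fingers": 100}]'

```text
time: 9.18
eef_pos: [0.4972, 0.0279, 0.0762]
ee_rot: [-3.142, -0.0, 2.789]
ft_force: [0.0, 0.2, -0.3]
gripper_width: 1.002
grasp_force: 0.0
```

Run:
```python
from h import *
s=ctrl.get_state(); print(s['eef_pos'],s['gripper_width'],s['ft_force'])
a=snap('wrist','w3')[1]; b=snap('scene','s3')[1][60:340,100:473]
cv2.imwrite('pics/both3.png',np.hstack([cv2.resize(a,(400,300)),cv2.resize(b,(400,300))])[:,:,::-1])
```

```text
[0.49719351 0.02792507 0.07616842] 1.0023474795136607 [ 0.00144901  0.15430044 -0.29280591]
```

View pics/both3.png

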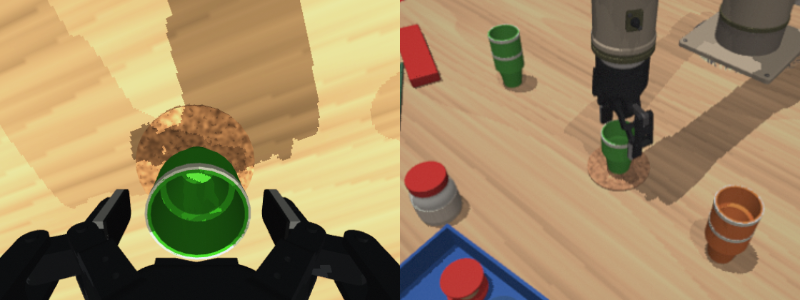

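The pot stands free on the coaster between the open fingers. I'll rise straight up and check.

>>> move_arm --motion '[{"tx": 0,"ty": 0,"tz": -1,"ax": 0,"ay": 0,"az": 0,"fingers": 100},{"tx": 0,"ty": 0,"tz": -2,"ax": 0,"ay": 0,"az": 0,"fingers": 100},{"tx": 0,"ty": 0,"tz": -3,"ax": 0,"ay": 0,"az": 0,"fingers": 100},{"tx": 0,"ty": 0,"tz": -3,"ax": 0,"ay": 0,"az": 0,"fingers": 100},{"tx": 0,"ty": 0,"tz": -3,"ax": 0,"ay": 0,"az": 0,"fingers": 100}]'

```text
time: 9.7
eef_pos: [0.497, 0.0276, 0.1984]
ee_rot: [-3.142, 0.0, 2.788]
ft_force: [1.5, 0.4, 0.5]
gripper_width: 1.001
grasp_force: 0.0
```

>>> move_arm --motion '[{"tx": 0,"ty": 0,"tz": -1,"ax": 0,"ay": 0,"az": 0,"fingers": 100},{"tx": 0,"ty": 0,"tz": 0,"ax": 0,"ay": 0,"az": 0,"fingers": 100},{"tx": 0,"ty": 0,"tz": 0,"ax": 0,"ay": 0,"az": 0,"fingers": 100},{"tx": 0,"ty": 0,"tz": 0,"ax": 0,"ay": 0,"az": 0,"fingers": 100},{"tx": 0,"ty": 0,"tz": 0,"ax": 0,"ay": 0,"az": 0,"fingers": 100}]'

```text
time: 10.12
eef_pos: [0.4965, 0.0278, 0.2051]
ee_rot: [-3.14, -0.002, 2.789]
ft_force: [0.3, 1.0, 0.0]
gripper_width: 0.999
grasp_force: 0.0
```

Run:
```python
from h import *
s=ctrl.get_state(); print(s['eef_pos'],s['gripper_width'])
c,a,d=snap('wrist','w4'); W=cloud(c,d); X,Y,Z=W[...,0],W[...,1],W[...,2]
b=snap('scene','s4')[1][60:340,100:473]
cv2.imwrite('pics/both4.png',np.hstack([cv2.resize(a,(400,300)),cv2.resize(b,(400,300))])[:,:,::-1])
m=(abs(X-.497)<.05)&(abs(Y-.028)<.05)&(Z>.081)&(Z<.09)
P=W[m].astype(np.float32); print(len(P),cv2.minEnclosingCircle(P[:,:2].copy()),np.percentile(P[:,2],[2,50,98]) )
```

```text
[0.49653856 0.02783932 0.20506311] 0.9987800006027188
1189 ((0.49736088514328003, 0.02864089608192444), 0.031154729425907135) [0.0815967  0.08596292 0.08731325]
```

View pics/both4.png

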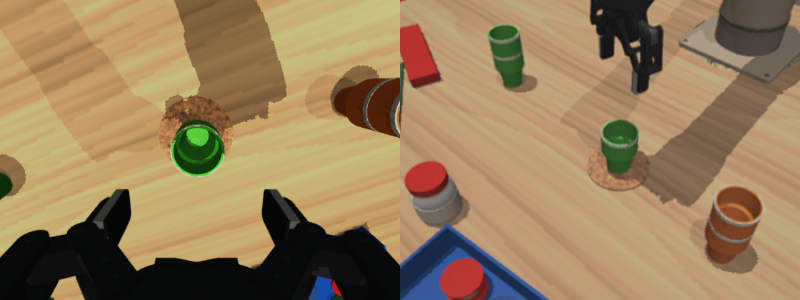

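The pot stands upright on the coaster. Its rim is at z≈0.086 and centred at (0.497, 0.029), against a coaster centre of about (0.496, 0.028). The gripper is clear and the other stacks are unmoved.

```bash
python3 -c "
from rig import ctrl
print(ctrl.sign_off())"
```

```text
the job is handed in; nothing more can be done
None
```

The top green pot is standing upright on the cork coaster, about 2 mm off centre by my measurement; the other green pots and the orange stack look unmoved in the last pictures, and the job was handed in at about 10 s (no verdict came back).

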